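Set the flip tags of the chocolate counter's stock rail

ROBOT

A 6-joint arm with a two-finger parallel gripper is mounted at the origin on the work surface. World frame = base frame: x ahead of the robot, y to its left, z up, the work surface at z = 0. Lengths are in m, angles in rad, forces in N, time in s.
With the tool pointing down it reaches from about 0.375 to 0.9 m from the base axis. Payload 3.1 kg.
Tool frame: the origin (TCP) lies between the finger pads; the fingertips stand 17 mm ahead of it and the grasp point (between the pads) lies 2 mm behind it (robot.nose_length is the distance from the TCP to the fingertips, in m); z points along the fingers, y is the line along which they close (so a half turn about z gives the same grasp; the last joint's range is limited). The gripper opens to 87 mm and grips with 3 to 60 N. Pads are 19 mm wide; open, the fingers measure 117 mm over their backs; the gripper's body (75 mm by 190 mm) begins 51 mm behind the grasp point.
Start: joints at [-1.278, 0.527, 1.433, -0, 1.181, -0.178], TCP at [0.284, -0.557, 0.24] pointing down, gripper open.
Joint ranges: [-3.08, 3.08], [-0.75, 2.2], [0.22, 2.44], [-1.43, 4.57], [0, 2.65], [-2.85, 2.85]. Speed limits (rad/s): [2.79, 2.79, 3.14, 3.14, 3.14, 3.14].

INTERFACE

Orientations are given as a unit quaternion [x, y, z, w].
In Python, from rig import robot, cams gives the robot as it stands.
- The arm moves only by the shell command python3 -m pendant 'ROWS' [FORCE]. ROWS is JSON, a list of rows, each an object with "jaw": the opening, from 0 (shut) to 1 (fully open); "linear": the shift along the tool's x, y, z in cm, a list of three; "twist": the turn about the tool's z in degrees. A call has 1 to 12 rows; each row shifts and turns the commanded pose from where the row before left it, along the tool's axes as they then stand; what a row does not reach is not made up. A row lasts 1/12 s, in which the tool goes at most 41.7 mm and 7.16 degrees, less where a joint would pass 70% of its speed; a pose out of reach is approached as far as the arm can. A call is refused whole if a number of a shift passes 4.17 or a number of a turn 7.16, either way. A call with a gripper value outside its range is refused whole. The fingers move at their own pace and stop on an object; FORCE is the grip in N (left out, the last holds). Time passes only in rows, so rows that do not move let the fingers close. It gives the time, the measured TCP pose, the force, the opening and the grip force at its end, in the units of the state.
- robot.get_obs(): the state, without advancing time (a new reading comes with each control period).
- cams.camera(name): name is "side" or "top" or "wrist"; returns a dict with "color" (400x640x3 uint8, blue, green, red), "depth" (400x640 float32, m along the optical axis (not along the pixel's ray), 0 where there is no reading), "fov_y" (degrees; the focal length in pixels is half the picture's height over the tangent of half this angle, whatever the lens; pixels are square), "cx", "cy" (the principal point, pixels), "view" (4x4, takes a point from world to camera coordinates). Camera axes: x right, y down, z forward; pixel columns grow to the right and rows downward; lengths in m; the calibration is good to about 2 mm. A picture is of the moment at which its call begins.
- robot.hand_in(): hands the job in; it is judged then, once.
The state is a dict: "time": time; "q": joint angles; "joint_velocities": joint speeds; "joint_torque": joint torques, N m; "position": TCP position; "tool_rot": TCP orientation; "ft_force": force on the tool from outside, world axes, zero at the start; "moment": the same for the moment, N m; "grip_width": finger opening in m; "grip_force": force on a finger pad.
Only numpy, scipy, OpenCV 4.12 (cv2) and the standard library are available. Lean on these libraries where they do the work, as an engineer would, in place of code of your own. Each camera call takes 0.05 s, during which the arm holds its last target. There are 200 camera calls.

TASK

Each flip tag on the stock rail belongs to the tray straight behind it. With a fingertip, gently push over whichever tags are wrong, so that every tag of a tray full of chocolate bars lies fully over towards its tray, showing its disc, and the tag of the empty tray lies fully over the other way, towards the robot, showing its cross. Only push the tags, do not pinch them, leave the trays, the mug, the jar and the loose bar where they are, and finish clear of everything.

Things in the scene. Friction and masses are not known exactly. Their poses are not given: they have to be found in the camera images.
- tag_a (a joint): lean of flip tag a: 0 upright, + towards its tray (disc face up: in stock), - away from it, to the robot (cross face up: restock); stops at +0.6 and -0.6. Slate plate 60 wide, 60 long, 6 thick (mm), 80 g, free edge 65 mm from the hinge pin; turns freely under a fraction of a newton and, past upright, falls to its stop by itself (the stops are rigid)
- stand_a: fixed stand of tag a; origin on the table below the middle of its level hinge pin, which is 50 mm up; x: level, from rail to tray; y: along pin and rail. Two posts 8 mm thick, 36 mm either side in y, tops 55 mm up. Stands are 100 mm apart on a plank 100 deep, 14 high. The tag's free edge is 37 mm to the side of the pin and 104 mm up at a stop, 115 mm up when upright
- tag_a_place (a point): point on the table 170 mm along +x of stand a: the centre of the place of the tray that belongs to tag a
- tag_b (a joint): lean of flip tag b: 0 upright, + towards its tray (disc face up: in stock), - away from it, to the robot (cross face up: restock); stops at +0.6 and -0.6. Sizes as tag a
- stand_b: fixed stand of tag b; origin on the table below the middle of its level hinge pin, which is 50 mm up; axes and sizes as stand a; the order of the stands along the rail varies
- tag_b_place (a point): point on the table 170 mm along +x of stand b: the centre of the place of the tray that belongs to tag b
- tag_c (a joint): lean of flip tag c: 0 upright, + towards its tray (disc face up: in stock), - away from it, to the robot (cross face up: restock); stops at +0.6 and -0.6. Sizes as tag a
- stand_c: fixed stand of tag c; origin on the table below the middle of its level hinge pin, which is 50 mm up; axes and sizes as stand a; the order of the stands along the rail varies
- tag_c_place (a point): point on the table 170 mm along +x of stand c: the centre of the place of the tray that belongs to tag c
- tag_d (a joint): lean of flip tag d: 0 upright, + towards its tray (disc face up: in stock), - away from it, to the robot (cross face up: restock); stops at +0.6 and -0.6. Sizes as tag a
- stand_d: fixed stand of tag d; origin on the table below the middle of its level hinge pin, which is 50 mm up; axes and sizes as stand a; the order of the stands along the rail varies
- tag_d_place (a point): point on the table 170 mm along +x of stand d: the centre of the place of the tray that belongs to tag d
- tray_full_1: loose wooden tray, 120 deep (x), 88 wide (y), walls 40 high (mm), FULL: four dark chocolate bars with paper bands stand in it, tops 62 mm above the table; origin: centre of its underside. Which place it stands at varies
- tray_full_2: loose wooden tray, 120 deep (x), 88 wide (y), walls 40 high (mm), FULL: four dark chocolate bars with paper bands stand in it, tops 62 mm above the table; origin: centre of its underside. Which place it stands at varies
- tray_full_3: loose wooden tray, 120 deep (x), 88 wide (y), walls 40 high (mm), FULL: four dark chocolate bars with paper bands stand in it, tops 62 mm above the table; origin: centre of its underside. Which place it stands at varies
- tray_empty: the same loose wooden tray, 120 x 88 x 40 mm, EMPTY; origin: centre of its underside. Which place it stands at varies. Between the leaning free edges and the tray fronts some 70 mm are clear
- mug: bystander: white mug, 76 mm across with its handle to one side, 85 mm high, beside one end of the rail; origin: centre of its underside
- jar: bystander: closed terracotta jar, 72 mm across, 100 mm high, beside the other end of the rail; origin: centre of its underside
- loose_bar: bystander: one wrapped chocolate bar lying flat between the robot and the rail, 50 x 100 x 12 mm; origin: centre of its underside
Not all that is in view belongs to the job. What is shaped like the tray_empty but orange is not meant.

How it is judged:
At the end, for the whole second after the job is handed in: The three tags in front of full trays lean towards their trays beyond 0.5 rad, the tag in front of the empty tray leans towards the robot beyond 0.5 rad, all at rest (under 0.1 rad/s), and no tray or bystander is more than 20 mm from where it stood (((horizontal distance between tag_a_place and tray_empty below 0.05 m and value of joint tag_a below -0.5 rad) or (horizontal distance between tag_a_place and tray_empty above 0.05 m and value of joint tag_a above 0.5 rad)) and ((horizontal distance between tag_b_place and tray_empty below 0.05 m and value of joint tag_b below -0.5 rad) or (horizontal distance between tag_b_place and tray_empty above 0.05 m and value of joint tag_b above 0.5 rad)) and ((horizontal distance between tag_c_place and tray_empty below 0.05 m and value of joint tag_c below -0.5 rad) or (horizontal distance between tag_c_place and tray_empty above 0.05 m and value of joint tag_c above 0.5 rad)) and ((horizontal distance between tag_d_place and tray_empty below 0.05 m and value of joint tag_d below -0.5 rad) or (horizontal distance between tag_d_place and tray_empty above 0.05 m and value of joint tag_d above 0.5 rad)) and velocity of joint tag_a between -0.1 and 0.1 rad/s and velocity of joint tag_b between -0.1 and 0.1 rad/s and velocity of joint tag_c between -0.1 and 0.1 rad/s and velocity of joint tag_d between -0.1 and 0.1 rad/s and distance of each of tray_full_1, tray_full_2, tray_full_3, tray_empty, mug, jar, loose_bar from where it was at the start of the episode below 0.02 m); the robot touches nothing.
It fails at once if a tray or bystander is pushed more than 20 mm, lifted or carried (distance of any of tray_full_1, tray_full_2, tray_full_3, tray_empty, mug, jar, loose_bar from where it was at the start of the episode above 0.02 m).
It fails at once if a bystander is tipped over (angle between any of mug, jar, loose_bar's own z axis and vertical above 0.35 rad).
It fails at once if a tag or its stand is gripped or pushed harder than 15 N (contact force between any of the arm, the fingers and stand_a above 15 N or contact force between any of the arm, the fingers and stand_b above 15 N or contact force between any of the arm, the fingers and stand_c above 15 N or contact force between any of the arm, the fingers and stand_d above 15 N).
It also fails if it takes over 64 s, if anything falls off the work surface, if the arm or the gripper's body presses on something with over 40 N, if the wrist force passes 120 N, or if a joint passes its speed limit or range.

## Working session

There is one attempt and no reset: what is moved stays moved. The work goes in short steps, Python scripts to look and compute and a shell command to move; the robot and the scene stay as the last step left them, time stands still between calls to the robot, and variables do not carry over. Pictures are saved under pics/ and viewed, at most 10 in all, crops included, and the job is handed in when it is done.

```bash
mkdir -p pics; cat > h.py <<'E'
import numpy as np, cv2
from rig import robot, cams
def grab(n):
    c=cams.camera(n); np.savez(n+'.npz',**c); return c
def load(n): return dict(np.load(n+'.npz'))
def cloud(c):
    h,w=c['depth'].shape; f=h/2/np.tan(np.radians(float(c['fov_y']))/2)
    v,u=np.mgrid[:h,:w]; d=c['depth']
    P=np.stack([(u-c['cx'])*d/f,(v-c['cy'])*d/f,d,np.ones_like(d)],-1)
    W=P@np.linalg.inv(c['view']).T
    W[d==0]=np.nan
    return W[...,:3]
E
python3 - <<'E'
from h import *
for n in('top','side'):
    c=grab(n); cv2.imwrite(f'pics/{n}0.png',cv2.resize(c['color'],(800,500)))
o=robot.get_obs(); print(o['time'],o['position'],o['tool_rot'],o['ft_force'],o['grip_width'])
E
```

```text
0.1 [ 0.28333743 -0.55639327  0.23865827] [ 9.72421653e-01  2.33227732e-01 -5.34570808e-05 -9.74818454e-04] [-0.06554888  0.16435041  0.58272331] 0.08679822573840824
```

View pics/top0.png

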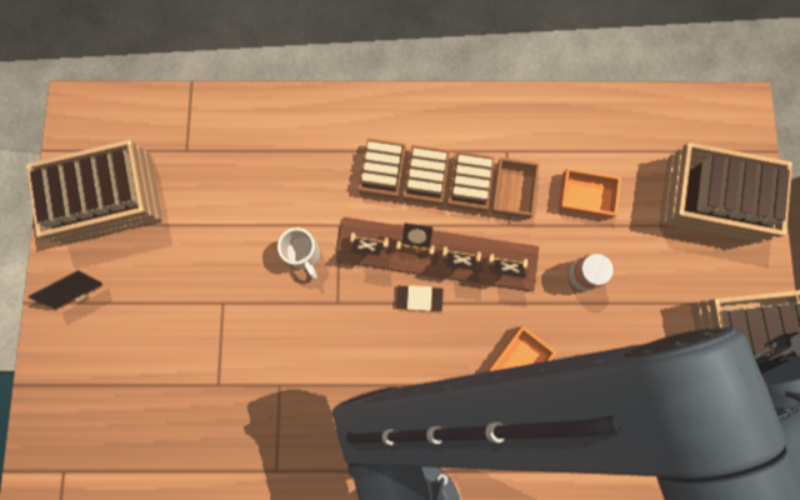

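View pics/side0.png

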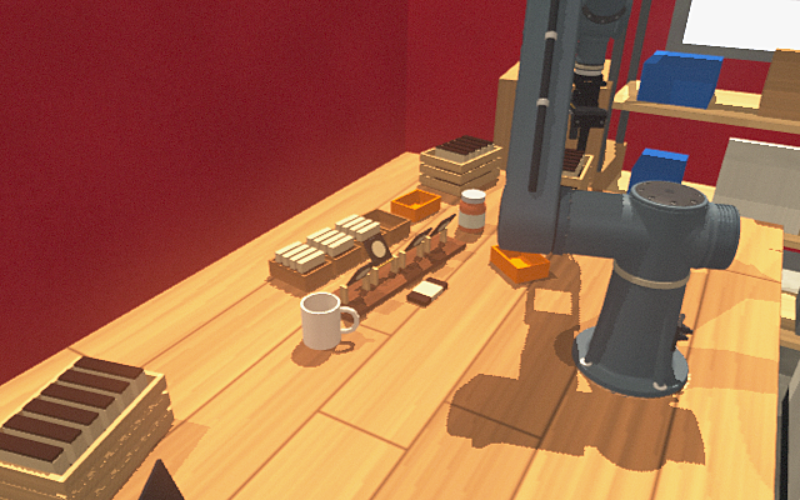

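The top picture shows the full trays at (381,167), (427,172) and (471,178), with the empty one at (516,187). The tags left to right read cross (368,243), disc (417,236), cross (462,258), cross (511,265). So tags 1 and 3 look wrong; 2 and 4 look right. Next I'll measure them in 3D.

```bash
python3 - <<'E'
from h import *
c=load('top'); W=cloud(c)
img=c['color'][160:245,260:445]
cv2.imwrite('pics/crop1.png',cv2.resize(img,None,fx=4.3,fy=4.3,interpolation=cv2.INTER_CUBIC))
def at(u,v,r=1):
    u=int(u*.8);v=int(v*.8); return np.nanmedian(W[v-r:v+r+1,u-r:u+r+1].reshape(-1,3),0).round(3)
for n,p in dict(tr1=(381,167),tr2=(427,172),tr3=(471,178),tr4=(516,187),t1=(368,243),t2=(417,236),t3=(462,258),t4=(511,265),bar=(420,298),jar=(598,268),mug=(298,245)).items(): print(n,at(*p))
# rail plank top: z 14mm +-6 in region
R=np.zeros(W.shape[:2],bool);R[165:240,262:440]=1
m=R&(abs(W[...,2]-.014)<.005)
g=c['color'].astype(int); m&=(g.sum(-1)<330)
pts=W[m][:,:2].astype(np.float32); print(len(pts)); b=cv2.minAreaRect(pts);print(b,cv2.boxPoints(b))
# tag points
m=R&(W[...,2]>.06)&(W[...,2]<.125)
n,l,s,ce=cv2.connectedComponentsWithStats(m.astype(np.uint8))
for i in range(1,n):
    if s[i,4]>15:
        P=W[l==i]; print(s[i],P.mean(0).round(3),P.min(0).round(3),P.max(0).round(3))
E
```

```text
tr1 [0.719 0.066 0.063]
tr2 [ 0.708 -0.034  0.061]
tr3 [ 0.694 -0.129  0.062]
tr4 [ 0.69  -0.237  0.005]
t1 [0.548 0.09  0.078]
t2 [ 0.564 -0.012  0.082]
t3 [ 0.516 -0.105  0.081]
t4 [ 0.501 -0.206  0.08 ]
bar [ 0.439 -0.021  0.012]
jar [ 0.493 -0.381  0.1  ]
mug [0.556 0.25  0.005]
4032
((0.5364330410957336, -0.05782356858253479), (0.20203852653503418, 0.4425070583820343), 6.279548645019531) [[ 0.41181928  0.15105303]
 [ 0.46022052 -0.28879905]
 [ 0.6610468  -0.26670015]
 [ 0.61264557  0.17315191]]
[322 178  24  20 373] [ 0.566 -0.013  0.085] [ 0.543 -0.043  0.061] [0.587 0.017 0.108]
[280 190  26  14 255] [0.539 0.092 0.088] [0.52  0.061 0.06 ] [0.562 0.124 0.109]
[358 201  23  15 258] [ 0.509 -0.105  0.087] [ 0.489 -0.136  0.06 ] [ 0.533 -0.075  0.11 ]
[396 207  24  15 259] [ 0.494 -0.203  0.088] [ 0.474 -0.236  0.06 ] [ 0.516 -0.173  0.108]
```

View pics/crop1.png

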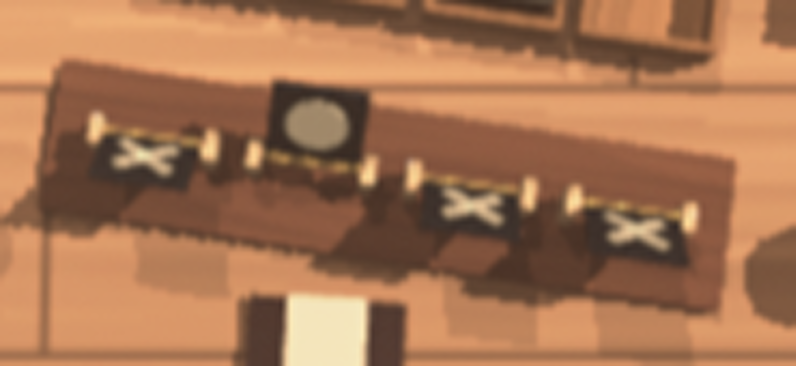

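The rail is turned about 8.7° and the measured tag spacing is 100 mm. Each place 170 mm behind a pin lands on its tray, with the empty tray behind tag 4 (y≈-0.2). I'll shut the jaw, turn the tool to line up with the rail, and travel high.

```bash
python3 -m pendant '[{"jaw":0,"linear":[0,0,0],"twist":6},{"jaw":0,"linear":[0,0,0],"twist":6},{"jaw":0,"linear":[0,0,0],"twist":6},{"jaw":0,"linear":[0,0,0],"twist":6},{"jaw":0,"linear":[0,0,0],"twist":6},{"jaw":0,"linear":[0,0,0],"twist":5.7},{"jaw":0,"linear":[2,0,0],"twist":0},{"jaw":0,"linear":[2,0,0],"twist":0},{"jaw":0,"linear":[2,0,0],"twist":0},{"jaw":0,"linear":[2,0,0],"twist":0},{"jaw":0,"linear":[2,0,0],"twist":0}]'
python3 -m pendant '[{"jaw":0,"linear":[0,-4,0],"twist":0},{"jaw":0,"linear":[0,-4,0],"twist":0},{"jaw":0,"linear":[0,-4,0],"twist":0},{"jaw":0,"linear":[0,-4,0],"twist":0},{"jaw":0,"linear":[0,-4,0],"twist":0},{"jaw":0,"linear":[0,-4,0],"twist":0},{"jaw":0,"linear":[0,-4,0],"twist":0},{"jaw":0,"linear":[0,-4,0],"twist":0},{"jaw":0,"linear":[0,-4,0],"twist":0},{"jaw":0,"linear":[0,-4,0],"twist":0},{"jaw":0,"linear":[0,-4,0],"twist":0},{"jaw":0,"linear":[0,-4,0],"twist":0}]'
cat >> h.py <<'E'
def st():
    o=robot.get_obs(); p=o['position']; q=o['tool_rot']
    from scipy.spatial.transform import Rotation as R
    r=R.from_quat(q).as_matrix()
    print('t',o['time'],'rail X %.4f Y %.4f z %.4f'%(p[0]*.9885-p[1]*.1513,p[0]*.1513+p[1]*.9885,p[2]),'toolx',r[:,0].round(3),'z',r[:,2].round(3),'F',np.round(o['ft_force'],2),'w',o['grip_width'])
E
python3 -c "from h import *;st()"
```

```text
time: 1.02
position: [0.383, -0.5719, 0.2389]
tool_rot: [0.997, -0.076, -0.0, -0.001]
ft_force: [0.1, -1.3, -0.3]
grip_width: 0.0219
grip_force: 0.0
time: 2.02
position: [0.4548, -0.0957, 0.2394]
tool_rot: [0.997, -0.076, -0.0, -0.0]
ft_force: [0.5, -0.4, -0.0]
grip_width: 0.0006
grip_force: 0.0
t 2.0167 rail X 0.4641 Y -0.0258 z 0.2394 toolx [ 0.988 -0.152 -0.   ] z [-0.  0. -1.] F [ 0.45 -0.41 -0.03] w 0.0006282386907066021
```

```bash
python3 -m pendant '[{"jaw":0,"linear":[0,0,3],"twist":0},{"jaw":0,"linear":[0,0,3],"twist":0},{"jaw":0,"linear":[0,0,3],"twist":0},{"jaw":0,"linear":[0,0,2.5],"twist":0},{"jaw":0,"linear":[0,0,2.2],"twist":0},{"jaw":0,"linear":[0,0,0],"twist":0}]'
python3 - <<'E'
from h import *
st()
a=[]
for n in('side','wrist'):
    c=grab(n); a.append(c['color'])
cv2.imwrite('pics/s1.png',np.vstack([cv2.resize(a[0][140:280,250:450],(600,300),interpolation=cv2.INTER_CUBIC),cv2.resize(a[1],(480,300))[:, :].copy() if 0 else cv2.copyMakeBorder(cv2.resize(a[1],(480,300)),0,0,0,120,0)]))
E
```

```text
time: 2.52
position: [0.4526, -0.0964, 0.0991]
tool_rot: [0.997, -0.076, -0.004, -0.002]
ft_force: [0.2, 0.2, 0.1]
grip_width: 0.0003
grip_force: 0.0
t 2.5167 rail X 0.4620 Y -0.0268 z 0.0991 toolx [ 0.988 -0.152 -0.008] z [-0.008  0.004 -1.   ] F [0.24 0.21 0.1 ] w 0.00029480986656816254
```

View pics/s1.png

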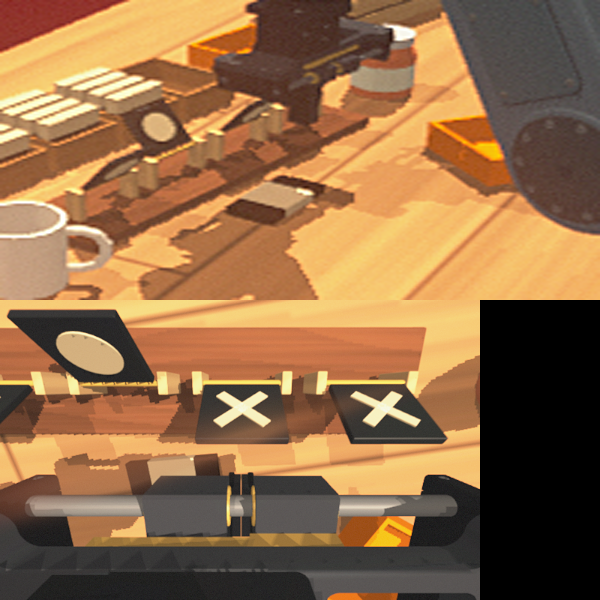

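The wrist picture shows the shut fingers (242,500) centred on tag 3's cross (242,410). Now a slow push.

```bash
python3 -m pendant '[{"jaw":0,"linear":[1,0,0],"twist":0},{"jaw":0,"linear":[1,0,0],"twist":0},{"jaw":0,"linear":[0.4,0,0],"twist":0},{"jaw":0,"linear":[0.4,0,0],"twist":0},{"jaw":0,"linear":[0.4,0,0],"twist":0},{"jaw":0,"linear":[0.4,0,0],"twist":0},{"jaw":0,"linear":[0.4,0,0],"twist":0},{"jaw":0,"linear":[0.4,0,0],"twist":0},{"jaw":0,"linear":[0.4,0,0],"twist":0},{"jaw":0,"linear":[0.4,0,0],"twist":0},{"jaw":0,"linear":[0.4,0,0],"twist":0},{"jaw":0,"linear":[0.4,0,0],"twist":0}]'
python3 -m pendant '[{"jaw":0,"linear":[0.4,0,0],"twist":0},{"jaw":0,"linear":[0.4,0,0],"twist":0},{"jaw":0,"linear":[0.4,0,0],"twist":0},{"jaw":0,"linear":[0.4,0,0],"twist":0},{"jaw":0,"linear":[0.4,0,0],"twist":0},{"jaw":0,"linear":[0.4,0,0],"twist":0},{"jaw":0,"linear":[0.4,0,0],"twist":0},{"jaw":0,"linear":[0,0,0],"twist":0},{"jaw":0,"linear":[0,0,0],"twist":0}]'
python3 - <<'E'
from h import *
st(); c=grab('wrist'); cv2.imwrite('pics/w2.png',c['color'])
E
```

```text
time: 3.62
position: [0.5149, -0.1069, 0.1025]
tool_rot: [0.997, -0.076, -0.0, -0.0]
ft_force: [-0.4, -0.1, 0.3]
grip_width: 0.0006
grip_force: 0.3
time: 4.37
position: [0.5391, -0.1104, 0.1022]
tool_rot: [0.997, -0.076, -0.004, -0.001]
ft_force: [-6.6, 0.2, 3.6]
grip_width: 0.0003
grip_force: 3.4
t 4.3667 rail X 0.5496 Y -0.0276 z 0.1022 toolx [ 0.989 -0.151 -0.008] z [-0.008  0.002 -1.   ] F [-6.58  0.16  3.55] w 0.0003090858527905894
```

View pics/w2.png

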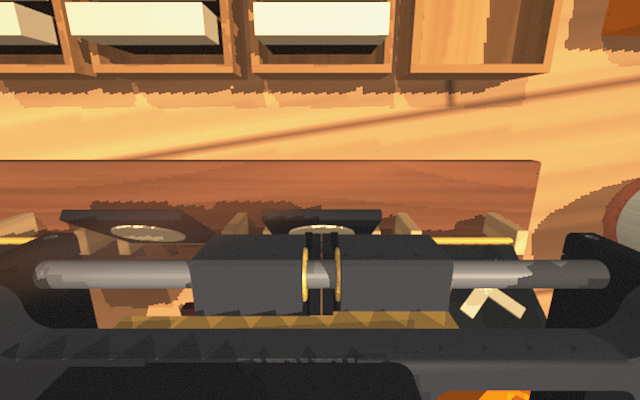

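The tag is over to its stop, with the disc visible at (320,228) and about 7 N of contact force. I'll back off now and stop 1 cm shorter on the next tag.

```bash
python3 -m pendant '[{"jaw":0,"linear":[-0.5,0,0],"twist":0},{"jaw":0,"linear":[-1,0,0],"twist":0},{"jaw":0,"linear":[-2,0,0],"twist":0},{"jaw":0,"linear":[-2.5,0,0],"twist":0},{"jaw":0,"linear":[-2.7,0,0],"twist":0},{"jaw":0,"linear":[0,0,-3],"twist":0},{"jaw":0,"linear":[0,0,-3],"twist":0},{"jaw":0,"linear":[0,0,-3],"twist":0}]'
python3 -m pendant '[{"jaw":0,"linear":[0,-4,0],"twist":0},{"jaw":0,"linear":[0,-4,0],"twist":0},{"jaw":0,"linear":[0,-4,0],"twist":0},{"jaw":0,"linear":[0,-4,0],"twist":0},{"jaw":0,"linear":[0,-4,0],"twist":0},{"jaw":0,"linear":[0,0,3],"twist":0},{"jaw":0,"linear":[0,0,3],"twist":0},{"jaw":0,"linear":[0,0,3],"twist":0},{"jaw":0,"linear":[0,0,0],"twist":0}]'
python3 - <<'E'
from h import *
st(); c=grab('wrist'); cv2.imwrite('pics/w3.png',c['color'])
E
```

```text
time: 5.08
position: [0.4556, -0.0976, 0.1933]
tool_rot: [0.997, -0.076, -0.0, -0.0]
ft_force: [1.1, -0.4, -0.3]
grip_width: 0.0002
grip_force: 0.0
time: 5.83
position: [0.4834, 0.1005, 0.0983]
tool_rot: [0.997, -0.076, -0.005, 0.0]
ft_force: [0.6, -0.0, 0.1]
grip_width: 0.0003
grip_force: 0.0
t 5.8333 rail X 0.4626 Y 0.1724 z 0.0983 toolx [ 0.989 -0.151 -0.009] z [-0.009  0.    -1.   ] F [ 0.57 -0.    0.07] w 0.0003026145045524698
```

View pics/w3.png

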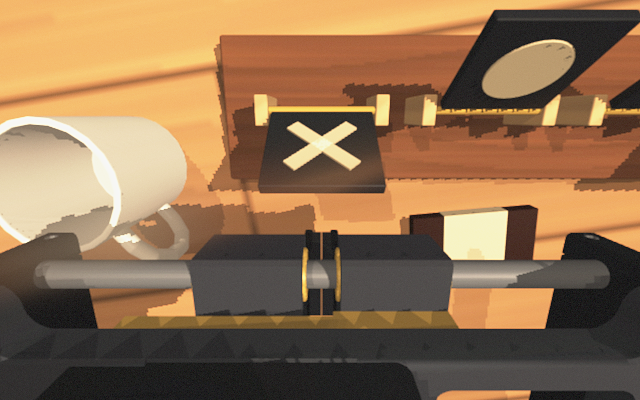

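The fingers (322,270) are centred on tag 1's cross (322,145), and the mug lies well below the gripper body.

```bash
python3 -m pendant '[{"jaw":0,"linear":[1,0,0],"twist":0},{"jaw":0,"linear":[1,0,0],"twist":0},{"jaw":0,"linear":[0.4,0,0],"twist":0},{"jaw":0,"linear":[0.4,0,0],"twist":0},{"jaw":0,"linear":[0.4,0,0],"twist":0},{"jaw":0,"linear":[0.4,0,0],"twist":0},{"jaw":0,"linear":[0.4,0,0],"twist":0},{"jaw":0,"linear":[0.4,0,0],"twist":0},{"jaw":0,"linear":[0.4,0,0],"twist":0},{"jaw":0,"linear":[0.4,0,0],"twist":0},{"jaw":0,"linear":[0.4,0,0],"twist":0},{"jaw":0,"linear":[0.4,0,0],"twist":0}]'
python3 -m pendant '[{"jaw":0,"linear":[0.4,0,0],"twist":0},{"jaw":0,"linear":[0.4,0,0],"twist":0},{"jaw":0,"linear":[0.4,0,0],"twist":0},{"jaw":0,"linear":[0.4,0,0],"twist":0},{"jaw":0,"linear":[0.2,0,0],"twist":0},{"jaw":0,"linear":[0,0,0],"twist":0},{"jaw":0,"linear":[0,0,0],"twist":0}]'
python3 -m pendant '[{"jaw":0,"linear":[-0.5,0,0],"twist":0},{"jaw":0,"linear":[-1,0,0],"twist":0},{"jaw":0,"linear":[-2,0,0],"twist":0},{"jaw":0,"linear":[-2.5,0,0],"twist":0},{"jaw":0,"linear":[-2.5,0,0],"twist":0},{"jaw":0,"linear":[0,0,-3],"twist":0},{"jaw":0,"linear":[0,0,-3],"twist":0},{"jaw":0,"linear":[0,0,-3],"twist":0},{"jaw":0,"linear":[0,0,-3],"twist":0},{"jaw":0,"linear":[0,0,-3],"twist":0},{"jaw":0,"linear":[0,0,0],"twist":0},{"jaw":0,"linear":[0,0,0],"twist":0}]'
python3 - <<'E'
from h import *
st(); c=grab('wrist'); a=cv2.resize(c['color'],(480,300)); b=cv2.resize(grab('side')['color'],(480,300)); cv2.imwrite('pics/w4.png',np.vstack([a,b]))
E
```

```text
time: 6.88
position: [0.5462, 0.0907, 0.1025]
tool_rot: [0.997, -0.076, -0.0, 0.0]
ft_force: [-0.8, -0.4, 0.1]
grip_width: 0.0006
grip_force: 0.1
time: 7.47
position: [0.5636, 0.088, 0.1025]
tool_rot: [0.997, -0.076, -0.0, -0.0]
ft_force: [0.4, 0.2, 0.3]
grip_width: 0.0007
grip_force: 0.0
time: 8.47
position: [0.4794, 0.1011, 0.2541]
tool_rot: [0.997, -0.076, 0.002, -0.0]
ft_force: [-0.2, -0.5, 0.0]
grip_width: 0.0003
grip_force: 0.0
t 8.4667 rail X 0.4585 Y 0.1725 z 0.2541 toolx [ 0.988 -0.151  0.004] z [ 0.004 -0.    -1.   ] F [-0.17 -0.45  0.01] w 0.0002702782676788746
```

View pics/w4.png

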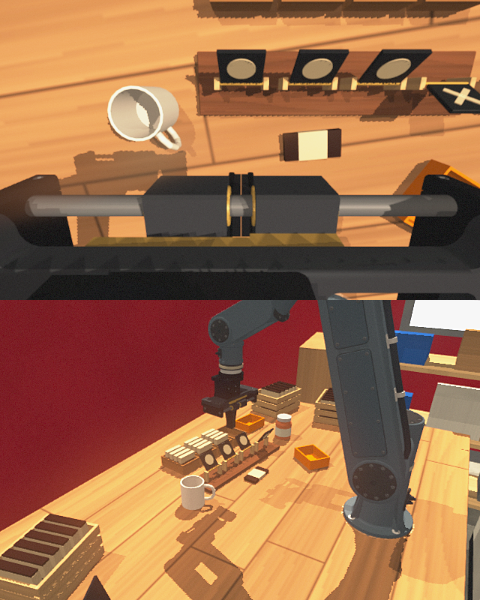

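The wrist picture shows three discs, at (240,68), (316,68) and (392,68), and the cross on the fourth tag at (460,97). The arm is clear of everything, so I'm handing in.

```bash
python3 -c "
from h import *
print(robot.hand_in())"
```

```text
the job is handed in; nothing more can be done
None
```

I handed the job in at about 8.5 s: I pushed over the two wrong tags, so the three tags in front of full trays show discs and the empty tray's tag shows its cross, with the arm clear; the hand-in gave no verdict.

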